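# Lock the shuttle, load it, release it and send it across

### The arm

A 6-joint arm with a two-finger parallel gripper is mounted at the origin on a cart in front of the work surface, level with it; the furniture and walls round the work are solid. World frame = base frame: x ahead of the robot, y to its left, z up, the work surface at z = 0. Lengths are in mm, angles in rad, forces in N, time in s.
With the tool pointing down it reaches from about 300 to 775 mm from the base axis. Payload 14.6 kg.
Tool frame: the origin (TCP) lies on the centre line of the jaws, within the pads' length; the fingertips stand 19 mm ahead of it and the grasp point (between the pads) is the TCP (bot.tip_reach is the distance from the TCP to the fingertips, in mm); z points along the fingers, y is the line along which they close (so a half turn about z gives the same grasp; the last joint's range is limited). The gripper opens to 85 mm and grips with 20 to 120 N. Pads are 22 mm wide; open, the fingers measure 114 mm over their backs; the gripper's body (76 mm by 85 mm) begins 54 mm behind the grasp point. The pads swing forward as they close: fully open they stand 13 mm farther back than shut.
Start: joints at [-1.197, 0.3, 1.521, -0, 1.321, -0.067], TCP at [234.657, -497.419, 250.281] pointing down, gripper open.
Joint ranges: [-3.03, 3.03], [-0.79, 2.21], [0.23, 2.52], [-1.04, 4.18], [0, 3.07], [-2.55, 2.55]. Speed limits (rad/s): [2.22, 2.22, 2.57, 3.14, 3.14, 3.14].

### API

Orientations are given as a unit quaternion [w, x, y, z].
In Python, from rig import bot gives the robot as it stands. Calls block until the motion is done:
- bot.move_to(position, orientation): joint-space move of the TCP to a pose.
- bot.servo_line(position, attitude=None, speed=150, until_force=None): straight line of the TCP; attitude=None keeps the orientation; speed is the mean speed in mm/s. With until_force (N) it stops when the force on the tool has changed by that much, and returns True; else False.
- bot.move_joints(angles): joint-space move.
- bot.move_gripper(opening, grip_force=None): finger opening in mm; grip_force is the grip in N (None keeps the last); returns when the fingers have stopped.
- bot.dwell(seconds).
- bot.ik(position, orientation): joint angles nearest the present ones, or None.
- bot.read_state(): the state.
- bot.read_camera(name): name is "scene" or "top" or "wrist"; returns a dict with "image" (400x640x3 uint8, blue, green, red), "depth" (400x640 float32, mm along the optical axis (not along the pixel's ray), 0 where there is no reading), "fovy" (degrees; the focal length in pixels is half the picture's height over the tangent of half this angle, whatever the lens; pixels are square), "cx", "cy" (the principal point, pixels), "eye" and "attitude" of the camera in the world; the wrist camera has in their place "mount" (4x4, takes a point from camera to tool coordinates, whose origin is the TCP and whose axes are the flange's). Camera axes: x right, y down, z forward; pixel columns grow to the right and rows downward; lengths in mm; the calibration is good to about 2 mm. The wrist camera is an equidistant fisheye: a pixel r from the principal point sees the ray r / f radians off the axis. A picture is of the moment at which its call begins: read the wrist's pose just before it.
A pose or a line that the arm cannot do raises bot.MotionError and nothing moves.
- bot.finish_job(): hands the job in; it is judged then, once.
The state is a dict: "clock": time; "joint_positions": joint angles; "qvel": joint speeds; "effort": joint torques, N m; "ee_pos": TCP position; "tool_rot": TCP orientation; "ft_force": force on the tool from outside, world axes, zero at the start; "moment": the same for the moment, N m; "grip_width": finger opening in mm; "grip_force": force on a finger pad.
Only numpy, scipy, OpenCV 4.12 (cv2) and the standard library are available. Lean on these libraries where they do the work, as an engineer would, in place of code of your own. Each camera call takes 0.05 s, during which the arm holds its last target. There are 200 camera calls.

### The job

The little tray shuttle on the bench rail stands near the left end with its kick-down brake up: press the dark brake pedal, a lever under the tray's left edge, down until it snaps over and stays locked by itself, then set the banded bundle of tiles flat inside the tray and let go of it. After that flick the pedal up again so that it springs back to its released position, and push the loaded shuttle along the rail to the right until it is home against the right-hand buffer, the bundle still lying flat in the tray. Work the mechanism gently, with no more than a firm finger push (never 50 N), and leave everything else on the table where it is.

Things in the scene. Friction and masses are not known exactly. Their poses are not given: they have to be found in the camera images.
- rail: (All sizes in this list are in mm.) Fixed low aluminium rail flat on the table, 60 wide (x), 400 long (y), 16 high, with 26 high grey end blocks (70 wide) and rubber buffers; outer length 424. Origin: centre of its underside. y runs along it to the left end, x away from the robot. It carries the captive shuttle; forces on shuttle and pedal count as on it.
- shuttle (a joint): Shuttle position along the rail, m: 0 = at the left (+y) buffer, growing as it rolls to the right (rail -y), 0.26 = against the right buffer. Starts at 0 to 0.06. Rolls under a push of about 5 N with the brake up; with the brake locked it holds up to some 25 N. It cannot tip off the rail.
- tray (a point): Centre of the tray floor's upper face, 129 above the table, axes as the rail's. Tray 148 (x) by 146 (y), rims 6 thick and 10 high at front, back and right, none at the left edge, 73 left of this point. Its underside, 123 above the table, hides the pedal from above: the pedal's end is 6 (up) or 7 (locked) inside that left edge. Under the tray's front left part is only the pedal.
- brake (a joint): Pedal angle, rad: 0 = up, released; 0.54 = down, locked (over 0.48 counts as locked, under 0.10 as released). Toggle spring: the pedal resists with about 4 N at the pad until about 0.25 (13 mm down), then snaps down and stays; let go earlier it springs back. Locked, it takes about 6 N upward under the pad; lifted some 20 mm it springs up by itself.
- brake_hinge (a point): Axis of the brake pedal, parallel to the rail's x (away from the robot), 55 above the table. The pedal is a lever that reaches 66 from here to the left (rail +y), in front of the rail. Fixed to the shuttle, axes as the rail's.
- pedal_pad (a point): Centre of the upper face of the pedal's foot pad: dark steel plate 34 wide (x), 24 long (y), 7 thick, its end 12 farther left. 40 nearer the robot than the tray's centre, 54 from the hinge; moves with the pedal: 71 above the table when released (sloping 14 degrees up to the left), 42 when locked (17 degrees down, underside of the end 32 above bare table).
- tile_bundle: Bundle of nine greenish square tiles in a grey paper band, 49 (x) by 72 (y) by 34 high, 0.15 kg more or less; grasp across the 49 width. Origin: centre of its underside. It lies on the table to the left or to the right of the rail (places swapped at random with the row block).
- row_block: Plain wooden block 58 by 125 by 30, origin at the centre of its underside. Not needed; leave it.
- tea_mug: Mug, 92 high, 78 across, handle to one side, origin under its centre. Leave it.
- tally_book: Notebook 148 by 109 by 13, lying flat, origin under its centre. Leave it.
- wind_timer: Kitchen timer 54 by 60 by 66 high, origin under its centre. Leave it.
- lot_marker: Marker pen, 135 long, 17 thick, lying, origin under its centre. Leave it.

How it is judged (in metres and radians):
On the way, in this order (a step that is already met when the one before it is completed fails the run):
1. the pedal is locked down and stays so by itself, the bundle not yet on the tray (value of joint brake above 0.48 rad and contact force between the fingers and rail below 0.5 N and horizontal distance between tile_bundle and tray above 0.08 m), for 0.2 s.
2. the bundle lies flat in the tray, let go, the brake still locked (x of tile_bundle in the frame of tray between -0.055 and 0.045 m and y of tile_bundle in the frame of tray between -0.05 and 0.05 m and z of tile_bundle in the frame of tray between -0.006 and 0.006 m and angle between tile_bundle's own z axis and vertical below 0.12 rad and value of joint brake above 0.48 rad and contact force between the fingers and tile_bundle below 0.2 N), for 0.2 s.
3. the pedal is up again, released, the loaded shuttle not yet at the right-hand end (x of tile_bundle in the frame of tray between -0.055 and 0.045 m and y of tile_bundle in the frame of tray between -0.05 and 0.05 m and z of tile_bundle in the frame of tray between -0.006 and 0.006 m and angle between tile_bundle's own z axis and vertical below 0.12 rad and value of joint brake below 0.1 rad and value of joint shuttle below 0.18 m), for 0.1 s.
At the end, for the whole second after the job is handed in: Shuttle home at the right-hand buffer (joint above 0.254), brake pedal up (below 0.10 rad), the tile bundle flat (7 degrees) on the tray floor, its centre within 50 mm sideways and 55 mm nearer to 45 mm farther than the tray centre, at rest and let go (x of tile_bundle in the frame of tray between -0.055 and 0.045 m and y of tile_bundle in the frame of tray between -0.05 and 0.05 m and z of tile_bundle in the frame of tray between -0.006 and 0.006 m and angle between tile_bundle's own z axis and vertical below 0.12 rad and value of joint brake below 0.1 rad and value of joint shuttle above 0.254 m and linear speed of tile_bundle below 0.02 m/s and contact force between the fingers and tile_bundle below 0.2 N); the robot touches nothing.
It fails at once if a bystander is moved more than 30 mm (distance of any of row_block, tea_mug, tally_book, wind_timer, lot_marker from where it was at the start of the episode above 0.03 m).
It fails at once if the fingers press on the rail, shuttle or pedal with more than 50 N (contact force between the fingers and rail above 50 N).
It also fails if it takes over 72 s, if anything falls off the work surface, if the arm or the gripper's body presses on something with over 40 N, if the wrist force passes 120 N, or if a joint passes its speed limit or range.

## Working session

There is one attempt and no reset: what is moved stays moved. The work goes in short steps, each a Python script; the robot and the scene stay as the last script left them, time stands still between calls to the robot, and variables do not carry over. Pictures are saved under pics/ and viewed, at most 10 in all, crops included, and the job is handed in when it is done.

```bash
mkdir -p pics; ls; python3 - <<'E'
from rig import bot
import cv2,pickle
d={}
for n in("top","scene"):
    c=bot.read_camera(n); d[n]=c; cv2.imwrite(f"pics/{n}0.png",c["image"]); print(n,c["fovy"],c["cx"],c["cy"],c["eye"],c["attitude"])
pickle.dump(d,open("c0.pkl","wb"))
s=bot.read_state(); print(s["clock"],s["tool_rot"],s["ft_force"],bot.tip_reach)
E
```

```text
pics
top 54.891802034888954 318.4016981478946 196.47115887579025 [3.73144905e+02 3.60590777e-01 1.49873900e+03] [ 0.0358734  -0.70290511  0.70944816 -0.03634296]
scene 57.642159395385605 321.19599574943385 196.21474453550462 [ 15.65320941 714.59645846 872.16105742] [ 0.12293786 -0.27060099  0.8634594  -0.40755276]
0.1 [-5.11048470e-04  9.75813944e-01  2.18602101e-01 -8.05466255e-05] [-0.38552189 -0.56639916 -0.59645441] 19.0
```

View pics/top0.png

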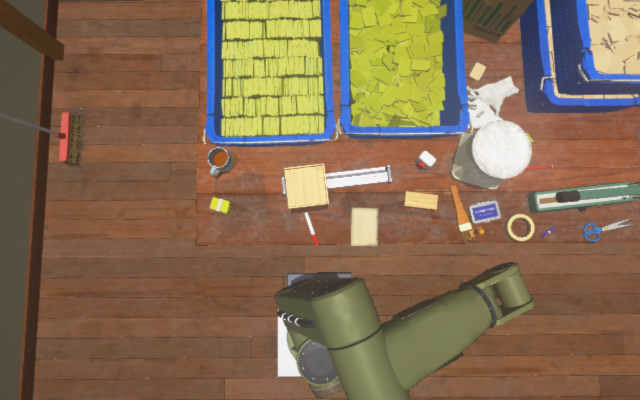

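View pics/scene0.png

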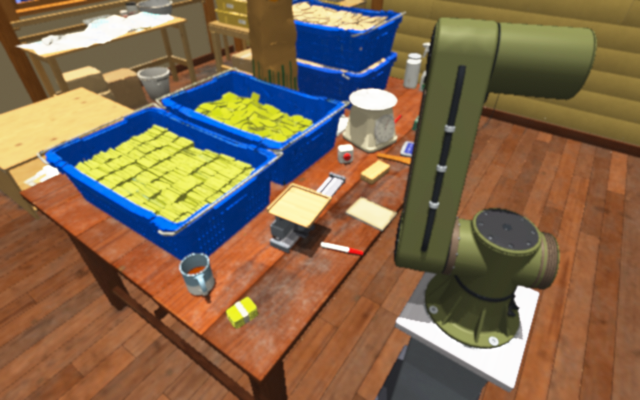

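The top view shows the tray at about (306,187), the rail running right to (391,174), the bundle at (220,205) on the left, the mug at (219,158) and the pen at (311,230). The scene view shows the pedal under the tray's left edge at about (285,242).

```bash
cat > h.py <<'E'
import numpy as np,cv2
from scipy.spatial.transform import Rotation as R
def rot(q): return R.from_quat([q[1],q[2],q[3],q[0]])
def quat(r): q=r.as_quat(); return [q[3],q[0],q[1],q[2]]
def rays(c,state=None):
    """world eye and unnormalised ray (z=1 for pinhole, unit for fisheye) per pixel"""
    h,w=c["depth"].shape; f=h/2/np.tan(np.radians(c["fovy"])/2)
    u,v=np.meshgrid(np.arange(w),np.arange(h)); x=(u-c["cx"])/f; y=(v-c["cy"])/f
    if state is None:
        return np.array(c["eye"]),rot(c["attitude"]).apply(np.dstack([x,y,np.ones_like(x)]).reshape(-1,3)).reshape(h,w,3)
    r=np.hypot(x,y); k=np.sinc(r/np.pi)
    d=np.dstack([x*k,y*k,np.cos(r)]); M=np.array(c["mount"]); T=rot(state["tool_rot"])
    return T.apply(M[:3,3])+state["ee_pos"],T.apply((d@M[:3,:3].T).reshape(-1,3)).reshape(h,w,3)
def points(c,state=None):
    e,d=rays(c,state); k=c["depth"].astype(float)
    if state is not None:
        h,w=k.shape; f=h/2/np.tan(np.radians(c["fovy"])/2)
        u,v=np.meshgrid(np.arange(w),np.arange(h)); k=k/np.cos(np.hypot(u-c["cx"],v-c["cy"])/f)
    P=e+d*k[...,None]; P[c["depth"]<=0]=np.nan; return P
def rect(P): # min area rect of xy points: centre, sizes, yaw of the long side
    (c,s,a)=cv2.minAreaRect(P[:,:2].astype(np.float32)); a=a if s[0]>=s[1] else a+90
    return np.round(c,1),np.round(sorted(s),1),round((a+90)%180-90,1)
def blobs(m,P,n=40):
    k,l,st,_=cv2.connectedComponentsWithStats(m.astype(np.uint8))
    for i in range(1,k):
        if st[i,4]>=n: yield st[i],P[l==i]
E
python3 - <<'E'
import pickle; from h import *
c=pickle.load(open("c0.pkl","rb"))["top"]; P=points(c); z=P[...,2]
roi=np.zeros(z.shape,bool); roi[140:248,200:450]=1
for lo,hi in((115,150),(24,60),(8,22)):
    for st,q in blobs(roi&(z>lo)&(z<hi),P,12): print(lo,st,np.round(np.median(q,0)),*rect(q))
E
```

```text
115 [ 284  163   45   46 1684] [552.  43. 129.] [552.8  42.8] [146.  148.7] 6.3
24 [298 144  15   1  15] [729.  49.  31.] [728.5  48.6] [ 4.  53.8] -87.4
24 [210 150  18  17 234] [676. 381.  37.] [674.8 379.2] [54.9 65.6] -24.3
24 [417 151  14  18  80] [ 645. -396.   46.] [ 655.6 -399.1] [35.4 64.7] 21.0
24 [213 154  20  23  69] [635. 351.  39.] [640.  361.9] [ 27.2 102.1] -41.8
24 [386 165   5  12  20] [ 627. -272.   28.] [ 622.  -270.8] [12.3 43.8] 3.0
24 [282 177   4  18  46] [568. 131.  27.] [567.9 132.6] [11.6 66.3] 1.0
24 [404 191  34  19 471] [ 506. -394.   30.] [ 506.3 -394.3] [ 57.9 125.6] 82.6
24 [210 198  20  15 218] [495. 377.  32.] [495.5 377.4] [47. 70.] 74.7
8 [226 163   7   8  13] [643. 342.  14.] [643.9 344.1] [ 7.8 35.9] -41.1
8 [326 166  63  23 910] [ 599. -152.   16.] [ 600.6 -152.8] [ 62.1 243.9] -83.6
8 [351 208  28  39 767] [ 410. -176.   11.] [ 406.5 -177.8] [104.9 146.5] -1.2
8 [304 212  14  34 117] [404.  28.  14.] [403.5  26.9] [ 17.  136.3] 18.2
```

```bash
cat >> h.py <<'E'
YAW=np.radians(6.35); RX=np.array([np.cos(YAW),np.sin(YAW),0]); RY=np.array([-np.sin(YAW),np.cos(YAW),0]); Z=np.array([0,0,1.])
TRAY=np.array([552.8,42.8,0])
def W(x,y,z,tray=TRAY): return tray+RX*x+RY*y+Z*z
def side(tilt,s): # tool pointing to rail -y, tilted down by tilt deg, closing line = s*rail x
    t=np.radians(tilt); zz=-RY*np.cos(t)-Z*np.sin(t); yy=s*RX
    return quat(R.from_matrix(np.column_stack([np.cross(yy,zz),yy,zz])))
def down(yaw): # tool down, closing line at yaw deg
    a=np.radians(yaw); yy=np.array([np.cos(a),np.sin(a),0]); 
    return quat(R.from_matrix(np.column_stack([np.cross(yy,-Z),yy,-Z])))
E
python3 - <<'E'
from rig import bot; from h import *
np.set_printoptions(precision=2,suppress=True)
for tilt,pts in((20,[(-40,110,200),(-40,49+18,108),(-40,49+18,70)]),(32,[(-40,130,100),(-40,60+16,25),(-40,60+16,60)])):
  for s in(1,-1):
    for p in pts:
      P=W(*p); q=bot.ik(P,side(tilt,s)); print(tilt,s,P,q)
for y in(-15.3,164.7,6.35,186.35,96.35,-83.65):
   print(y,bot.ik([495.5,377.4,200],down(y)),bot.ik(W(0,0,250),down(y)))
E
```

```text
20 1 [500.88 147.7  200.  ] [ 0.58  0.63  1.54 -1.01  1.73  0.73]
20 1 [505.64 104.96 108.  ] None
20 1 [505.64 104.96  70.  ] None
20 -1 [500.88 147.7  200.  ] [ 0.58  0.63  1.54 -1.01  1.73 -2.41]
20 -1 [505.64 104.96 108.  ] None
20 -1 [505.64 104.96  70.  ] None
32 1 [498.67 167.58 100.  ] [ 0.58  0.72  1.55 -0.86  1.52  0.82]
32 1 [504.64 113.91  25.  ] [ 0.5   0.82  1.61 -0.93  1.38  0.91]
32 1 [504.64 113.91  60.  ] [ 0.5   0.75  1.62 -0.92  1.41  0.86]
32 -1 [498.67 167.58 100.  ] [ 0.58  0.72  1.55 -0.86  1.52 -2.32]
32 -1 [504.64 113.91  25.  ] [ 0.5   0.82  1.61 -0.93  1.38 -2.23]
32 -1 [504.64 113.91  60.  ] [ 0.5   0.75  1.62 -0.92  1.41 -2.28]
-15.3 [ 0.59  0.5   1.36 -0.    1.28  0.86] [ 0.01  0.31  1.51 -0.    1.32  0.28]
164.7 [ 0.59  0.5   1.36 -0.    1.28 -2.28] None
6.35 [ 0.59  0.5   1.36 -0.    1.28  0.48] [ 0.01  0.31  1.51 -0.    1.32 -0.1 ]
186.35 None None
96.35 [ 0.59  0.5   1.36 -0.    1.28 -1.09] [ 0.01  0.31  1.51 -0.    1.32 -1.67]
-83.65 [ 0.59  0.5   1.36 -0.    1.28  2.05] [ 0.01  0.31  1.51 -0.    1.32  1.47]
```

```bash
cat >> h.py <<'E'
def side(tilt,phi): # tool heading from rail -y turned phi deg towards rail +x, pitched down tilt deg
    t,p=np.radians([tilt,phi]); hd=-RY*np.cos(p)+RX*np.sin(p); yy=RX*np.cos(p)+RY*np.sin(p)
    zz=hd*np.cos(t)-Z*np.sin(t); return R.from_matrix(np.column_stack([np.cross(yy,zz),yy,zz]))
def tip(T,r,tray=TRAY): # TCP world position for a fingertip-centre at T in tray coords (z above table)
    return W(*T,tray=tray)-19*r.as_matrix()[:,2]
E
python3 - <<'E'
from rig import bot; from h import *
np.set_printoptions(precision=2,suppress=True)
for tilt in(20,25,32):
  for phi in(10,20,30):
    r=side(tilt,phi); print(tilt,phi,*[bot.ik(tip(T,r),quat(r)) for T in((-40,120,90),(-40,50,90),(-40,50,50),(-40,55,15))])
E
```

```text
20 10 None None None None
20 20 None None None None
20 30 None None None None
25 10 [ 0.64  0.73  1.62 -1.02  1.5   0.84] None None None
25 20 None None None None
25 30 None None None None
32 10 [ 0.62  0.67  1.64 -0.95  1.41  0.79] [ 0.5   0.62  1.74 -1.03  1.32  0.78] None None
32 20 None None None None
32 30 None None None None
```

```bash
python3 - <<'E'
from rig import bot; from h import *
for tilt in(5,15,20,25,32):
  for phi in range(-60,125,10):
    r=side(tilt,phi); q=[bot.ik(tip(T,r),quat(r)) for T in((-40,110,90),(-40,50,90),(-40,50,50),(-40,55,15))]
    if any(x is not None for x in q[1:]): print(tilt,phi,*[None if x is None else np.round(x,2) for x in q])
E
```

```text
5 -60 [ 0.35  1.19  0.93 -0.46  2.45  1.18] [ 0.27  1.16  0.99 -0.55  2.39  1.12] [ 0.27  1.23  0.96 -0.53  2.36  1.15] [ 0.28  1.29  0.92 -0.51  2.34  1.17]
5 -50 [ 0.4   1.16  0.98 -0.6   2.37  1.07] [ 0.32  1.13  1.06 -0.68  2.3   1.03] [ 0.32  1.2   1.03 -0.66  2.27  1.06] [ 0.33  1.26  0.99 -0.63  2.25  1.09]
5 -40 [ 0.45  1.13  1.06 -0.73  2.28  0.99] [ 0.37  1.09  1.14 -0.79  2.2   0.97] [ 0.37  1.16  1.11 -0.77  2.18  1.01] [ 0.38  1.23  1.07 -0.75  2.16  1.04]
5 -30 [ 0.5   1.09  1.15 -0.83  2.18  0.95] [ 0.42  1.05  1.24 -0.89  2.1   0.94] [ 0.42  1.12  1.21 -0.87  2.07  0.98] [ 0.43  1.19  1.17 -0.85  2.05  1.01]
5 -20 [ 0.55  1.04  1.24 -0.93  2.07  0.92] [ 0.47  1.    1.34 -0.98  1.99  0.93] [ 0.47  1.07  1.31 -0.96  1.96  0.97] [ 0.47  1.14  1.27 -0.95  1.95  1.  ]
5 60 None [0.47 0.67 2.22 4.06 1.32 1.37] [0.47 0.79 2.18 4.04 1.38 1.44] [0.49 0.9  2.13 4.05 1.42 1.48]
5 70 [0.55 0.66 2.23 3.96 1.31 1.39] [0.37 0.65 2.29 3.77 1.32 1.45] [0.37 0.79 2.25 3.76 1.4  1.51] [0.39 0.9  2.21 3.77 1.46 1.55]
5 80 [0.44 0.65 2.3  3.67 1.32 1.47] [0.24 0.65 2.35 3.46 1.34 1.52] [0
[... 8037 characters left out ...]
1.12] [0.21 0.3  2.32 3.62 0.52 1.29] [0.21 0.43 2.31 3.54 0.63 1.39] [0.23 0.55 2.29 3.52 0.72 1.44]
32 90 [0.29 0.3  2.31 3.46 0.49 1.38] [0.09 0.28 2.34 3.11 0.49 1.59] [0.09 0.42 2.33 3.12 0.62 1.58] [0.11 0.54 2.31 3.14 0.72 1.57]
32 100 [0.17 0.29 2.32 2.94 0.49 1.69] [-0.02  0.29  2.33  2.61  0.53  1.87] [-0.02  0.42  2.33  2.7   0.64  1.77] [-0.01  0.54  2.31  2.77  0.74  1.69]
32 110 [0.06 0.3  2.31 2.46 0.55 1.96] [-0.13  0.3   2.3   2.2   0.62  2.08] [-0.13  0.43  2.3   2.32  0.69  1.92] [-0.11  0.55  2.28  2.42  0.76  1.81]
32 120 [-0.04  0.32  2.27  2.08  0.65  2.14] [-0.21  0.34  2.25  1.88  0.73  2.2 ] [-0.21  0.46  2.25  1.99  0.77  2.05] [-0.2   0.56  2.23  2.09  0.81  1.92]
```

```bash
python3 - <<'E'
from rig import bot; from h import *
np.set_printoptions(precision=1,suppress=True)
r=side(20,-10); q=quat(r)
bot.move_gripper(0)
bot.move_to(tip((-36,140,230),r),q)
bot.servo_line(tip((-36,130,91),r),speed=150)
s=bot.read_state(); c=bot.read_camera("wrist"); cv2.imwrite("pics/w1.png",c["image"])
c=bot.read_camera("scene"); cv2.imwrite("pics/s1.png",cv2.resize(c["image"][130:330,180:430],(750,600)))
print(s["ee_pos"],tip((-36,130,91),r),s["clock"],s["ft_force"],s["grip_width"])
E
```

```text
[504.1 186.1  98.3] [503.8 185.8  97.5] 4.5667 [ 0.9 -0.8  0.9] -0.0368611503063444
```

View pics/s1.png

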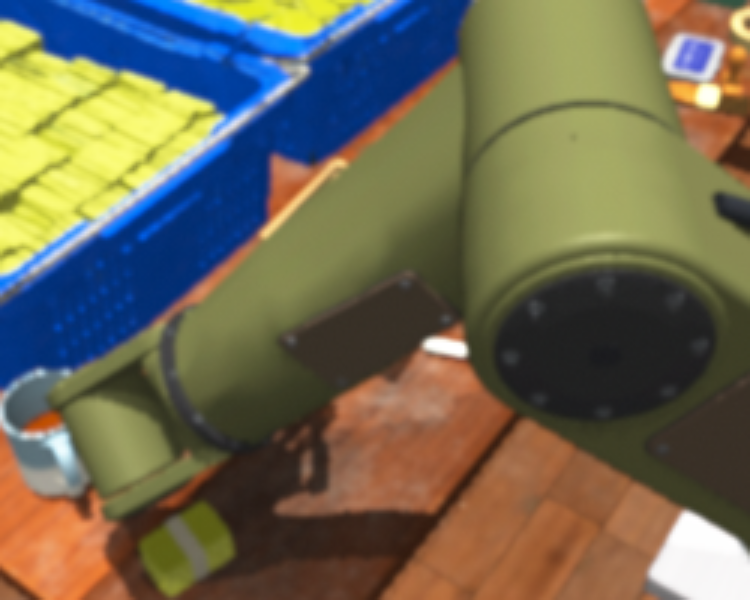

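View pics/w1.png

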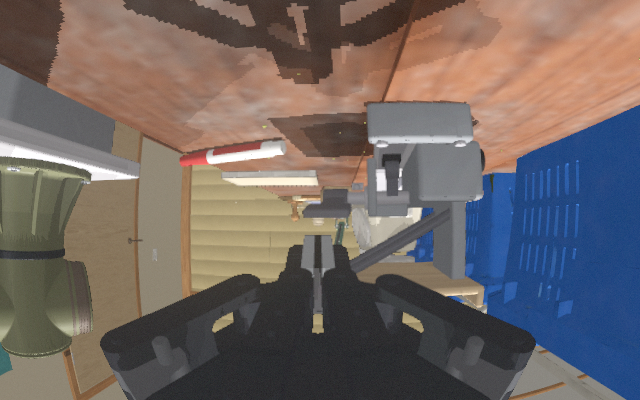

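The wrist view (upside down: the camera hangs under the tool) shows the pedal pad at about (303–347, 190–217), roughly straight ahead of the closed fingers at (317,270). In the scene view the arm hides the tray.

```bash
python3 - <<'E'
from rig import bot; from h import *
np.set_printoptions(precision=1,suppress=True)
s=bot.read_state(); c=bot.read_camera("wrist"); print(np.array(c["mount"]))
P=points(c,s); Q=(P-TRAY)@np.column_stack([RX,RY,Z])
for v in range(186,224,4): print(v,[tuple(np.round(Q[v,u]).astype(int)) if np.isfinite(Q[v,u,0]) else None for u in(300,306,314,325,336,344,350)])
x,y,z=Q[...,0],Q[...,1],Q[...,2]
m=(x>-75)&(x<-5)&(y>35)&(y<80)&(z>50)&(z<90); m[:,:290]=0;m[240:]=0
for st,q in blobs(m,Q,15): print(st,np.percentile(q,[2,50,98],axis=0))
E
```

```text
[[  -0.    -1.    -0.3   68.1]
 [   1.    -0.    -0.     0.3]
 [   0.    -0.3    1.  -123.2]
 [   0.     0.     0.     1. ]]
186 [(np.int64(-160), np.int64(-361), np.int64(-1)), (np.int64(-148), np.int64(-363), np.int64(-1)), (np.int64(-131), np.int64(-367), np.int64(-1)), (np.int64(-106), np.int64(-361), np.int64(0)), (np.int64(-83), np.int64(-365), np.int64(0)), (np.int64(-66), np.int64(-373), np.int64(-1)), (np.int64(-54), np.int64(-374), np.int64(0))]
190 [(np.int64(-178), np.int64(-435), np.int64(0)), (np.int64(-164), np.int64(-440), np.int64(-1)), (np.int64(-145), np.int64(-444), np.int64(-1)), (np.int64(-49), np.int64(12), np.int64(48)), (np.int64(-40), np.int64(11), np.int64(48)), (np.int64(-32), np.int64(11), np.int64(48)), (np.int64(-54), np.int64(-373), np.int64(8))]
194 [(np.int64(-200), np.int64(-531), np.int64(0)), (np.int64(-184), np.int64(-534), np.int64(0)), (np.int64(-163), np.int64(-537), np.int64(0)), (np.int64(-49), np.int64(14), np.int64(52)), (np.int64(-39), np.int64(13), np.int64(52)), (np.int64(-32), np.int64(14), np.int64(52)), (np.int64(-27), np.int64(10), 
[... 1727 characters left out ...]
-2806), np.int64(34)), (np.int64(-308), np.int64(-1307), np.int64(55)), (np.int64(-481), np.int64(-2834), np.int64(34)), (np.int64(-150), np.int64(-941), np.int64(60)), (np.int64(-135), np.int64(-1135), np.int64(58)), (np.int64(-226), np.int64(-2829), np.int64(36))]
222 [(np.int64(-730), np.int64(-2783), np.int64(75)), (np.int64(-674), np.int64(-2811), np.int64(75)), (np.int64(-309), np.int64(-1313), np.int64(76)), (np.int64(-483), np.int64(-2842), np.int64(75)), (np.int64(-178), np.int64(-1186), np.int64(76)), (np.int64(-142), np.int64(-1213), np.int64(76)), (np.int64(-229), np.int64(-2864), np.int64(76))]
[302 201  50  17 721] [[-56.2  39.9  60.6]
 [-39.9  68.3  68.1]
 [-24.   70.4  73. ]]
```

```bash
python3 - <<'E'
from rig import bot; from h import *
np.set_printoptions(precision=1,suppress=True)
r=side(20,-10)
bot.servo_line(tip((-40,54,91),r),speed=80); print(bot.read_state()["ft_force"])
for z in(80,74,68,62,58,55,53):
    h=bot.servo_line(tip((-40,54,z),r),speed=40,until_force=18); s=bot.read_state(); print(z,h,s["ee_pos"][2]-tip((0,0,0),r)[2],s["ft_force"])
    if h: break
bot.servo_line(tip((-40,54,88),r),speed=60); bot.servo_line(tip((-40,135,91),r),speed=120)
s=bot.read_state(); c=bot.read_camera("wrist"); cv2.imwrite("pics/w2.png",c["image"]); print(s["clock"])
Q=(points(c,s)-TRAY)@np.column_stack([RX,RY,Z]); x,y,z=Q[...,0],Q[...,1],Q[...,2]
m=(x>-75)&(x<-15)&(y>35)&(y<90)&(z>15)&(z<90); m[:,:280]=0;m[240:]=0
for st,q in blobs(m,Q,15): print(st,np.percentile(q,[2,50,98],axis=0))
E
```

```text
[ 0.5 -0.1  0.5]
80 False 79.91047191778159 [-0.1 -0.6  2.6]
74 False 73.9393291202263 [-0.1  1.2  2.5]
68 False 67.54874821467666 [ 0.9 -0.2  1.2]
62 False 61.662803787827485 [-0.8  0.3  0.2]
58 False 57.75291562390338 [ 0.3 -0.2  0.8]
55 False 54.83585915028263 [0.4 0.1 0.1]
53 False 52.90756646050697 [-0.3 -0.3  0.2]
9.45
[ 311  163   47   27 1023] [[-56.   36.9  32.8]
 [-39.9  63.5  40.2]
 [-24.1  69.1  47.6]]
```

The depth check shows the pad at about 40 mm with its end at 33–39 mm, so the pedal is locked and the shuttle hasn't moved. Next is the bundle.

```bash
python3 - <<'E'
from rig import bot; from h import *
np.set_printoptions(precision=1,suppress=True)
r=side(20,-10); g=down(-15.3); p=down(6.35)
bot.servo_line(tip((-40,145,230),r),speed=250)
bot.move_to([495.5,377.4,200],g); bot.move_gripper(85)
bot.servo_line([495.5,377.4,22],speed=120,until_force=15)
print(bot.read_state()["ee_pos"])
bot.move_gripper(35,grip_force=35); s=bot.read_state(); print(s["grip_width"],s["grip_force"])
bot.servo_line([495.5,377.4,240],speed=150); print(bot.read_state()["grip_width"])
bot.move_to(W(-4,0,250),p); bot.servo_line(W(-4,0,165),speed=120)
h=bot.servo_line(W(-4,0,147),speed=20,until_force=4); s=bot.read_state(); print(h,s["ee_pos"],s["ft_force"],s["clock"])
E
```

```text
[495.8 377.6  22.7]
44.337626456027635 37.04775810241699
45.25012982208891
True [548.7  42.3 151.3] [-2.9  0.1  5.8] 18.3667
```

```bash
python3 - <<'E'
from rig import bot; from h import *
np.set_printoptions(precision=1,suppress=True)
bot.move_gripper(66); bot.servo_line(W(-4,0,250),speed=120)
s=bot.read_state(); c=bot.read_camera("wrist"); cv2.imwrite("pics/w3.png",c["image"])
Q=(points(c,s)-TRAY)@np.column_stack([RX,RY,Z]); x,y,z=Q[...,0],Q[...,1],Q[...,2]
m=(abs(x)<70)&(abs(y)<70)&(z>150)&(z<175)
for st,q in blobs(m,Q,100): print(st,np.median(q,0),rect(q),np.percentile(q[:,2],[3,97]))
for a,b in((110,122),):
  m=(abs(x)<90)&(abs(y)<90)&(z>120)&(z<145)
  for st,q in blobs(m,Q,200): print(st,rect(q))
print(s["clock"])
E
```

```text
[ 284  157   69   94 5847] [ -3.7   5.4 161.2] (array([-3.9,  2.6]), array([48.8, 69.8]), 89.0) [159.4 162.6]
[  227   105   191   175 23901] (array([-0.5,  2.1]), array([146.5, 149. ]), -0.0)
19.6833
```

View pics/w3.png

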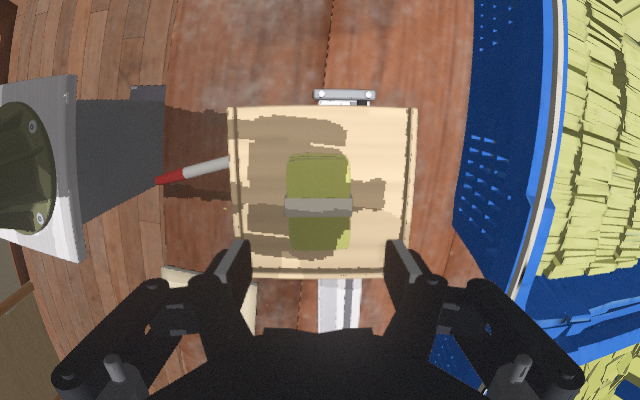

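The bundle lies flat and centred in the tray at (318,203), rails parallel. Next I'll flick the pedal up from below, with the tool rolled over so the camera is on top.

```bash
python3 - <<'E'
from rig import bot; from h import *
np.set_printoptions(precision=1,suppress=True)
r=side(32,0)*R.from_euler("z",180,degrees=True); q=quat(r)
for T in((-40,140,240),(-40,130,13),(-40,67,13),(-40,67,50)):
    k=bot.ik(tip(T,r),q); assert k is not None,T
print(k)
bot.move_gripper(0); bot.servo_line(W(-4,0,300),speed=200)
bot.move_to(tip((-40,145,240),r),q); bot.servo_line(tip((-40,135,45),r),speed=150); bot.servo_line(tip((-40,130,13),r),speed=60,until_force=8)
s=bot.read_state(); print(s["ee_pos"]-tip((-40,130,13),r),s["ft_force"],s["clock"])
c=bot.read_camera("wrist"); cv2.imwrite("pics/w4.png",c["image"])
Q=(points(c,s)-TRAY)@np.column_stack([RX,RY,Z]); x,y,z=Q[...,0],Q[...,1],Q[...,2]
m=(x>-75)&(x<-15)&(y>30)&(y<72)&(z>15)&(z<90)
for st,p in blobs(m,Q,15): print(st,np.percentile(p,[2,50,98],axis=0))
E
```

```text
[ 0.5  0.8  1.6 -0.9  1.4 -2.3]
[ 0.1  0.  -0. ] [-0.2  0.1  0.2] 24.9833
[ 290   89   58   55 2453] [[-56.6  31.5  34. ]
 [-40.6  57.7  42.3]
 [-24.7  68.8  49.1]]
```

View pics/w4.png

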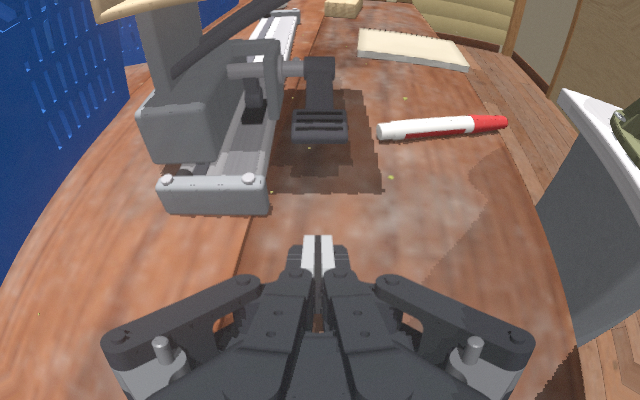

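The pad at (320,125) is straight ahead of the fingers at (318,250), and the end block at (215,195) is clear to the left. Sliding under it now.

```bash
python3 - <<'E'
from rig import bot; from h import *
np.set_printoptions(precision=1,suppress=True)
r=side(32,0)*R.from_euler("z",180,degrees=True); z0=tip((0,0,0),r)[2]
h=bot.servo_line(tip((-43,67,13),r),speed=50,until_force=6); s=bot.read_state(); print("in",h,s["ee_pos"]-tip((-43,67,13),r),s["ft_force"])
if not h:
    for z in(18,23,28,33,38,42,46,50):
        h=bot.servo_line(tip((-43,67,z),r),speed=40,until_force=20); s=bot.read_state(); print(z,h,s["ee_pos"][2]-z0,s["ft_force"])
        if h: break
s=bot.read_state(); c=bot.read_camera("wrist"); cv2.imwrite("pics/w5.png",c["image"])
Q=(points(c,s)-TRAY)@np.column_stack([RX,RY,Z]); x,y,z=Q[...,0],Q[...,1],Q[...,2]
m=(x>-75)&(x<-15)&(y>30)&(y<76)&(z>15)&(z<90); m[200:]=0
for st,p in blobs(m,Q,15): print(st,np.percentile(p,[2,50,98],axis=0))
print(s["clock"])
E
```

```text
in False [ 0.   0.3 -0. ] [-0.2  0.6  0. ]
18 False 18.328630726671726 [-0.1  0.8 -0.2]
23 False 22.81987326884557 [-0.   6.4 -6.1]
28 False 27.951011450008018 [-0.6  4.3 -3.7]
33 False 33.340671411968174 [-1.6  2.8 -2.1]
38 False 38.52795062157803 [0.5 0.1 0.4]
42 False 42.30162077982161 [-1.1 -0.1 -0.1]
46 False 46.26617073447783 [-0.4 -0.7 -0.2]
50 False 50.24965583934096 [ 0.2 -0.3  0.1]
[280 180  67  20 878] [[-55.7  30.5  64.1]
 [-40.6  42.6  68.1]
 [-25.6  48.8  70.6]]
28.5667
```

```bash
python3 - <<'E'
from rig import bot; from h import *
np.set_printoptions(precision=1,suppress=True)
r=side(32,0)*R.from_euler("z",180,degrees=True)
bot.servo_line(tip((-43,67,45),r),speed=60); bot.servo_line(tip((-43,140,60),r),speed=120)
s=bot.read_state(); c=bot.read_camera("wrist")
B=np.column_stack([RX,RY,Z]); Q=(points(c,s)-TRAY)@B; x,y,z=Q[...,0],Q[...,1],Q[...,2]
m=(x>-75)&(x<-15)&(y>30)&(y<76)&(z>25)&(z<90)
for st,p in blobs(m,Q,15): print(st,np.percentile(p,[2,50,98],axis=0))
bot.servo_line(tip((-43,150,250),r),speed=250)
d=down(6.35); bot.move_to(W(20,115,250),d); bot.servo_line(W(20,115,130),speed=150)
s=bot.read_state(); c=bot.read_camera("wrist"); cv2.imwrite("pics/w6.png",c["image"])
Q=(points(c,s)-TRAY)@B; x,y,z=Q[...,0],Q[...,1],Q[...,2]
m=(abs(x)<66)&(y<90)&(y>0)&(z>120)&(z<134); print(np.percentile(y[m],[90,98,99.5]))
print(bot.ik(W(20,-165,130),d),s["clock"])
E
```

```text
[ 288  122   53   27 1193] [[-56.8  32.2  64.7]
 [-40.7  61.   71.1]
 [-24.8  66.4  73.8]]
[71.7 71.7 71.7]
[-0.3  0.5  1.5 -0.   1.1 -0.4] 33.7917
```

View pics/w6.png

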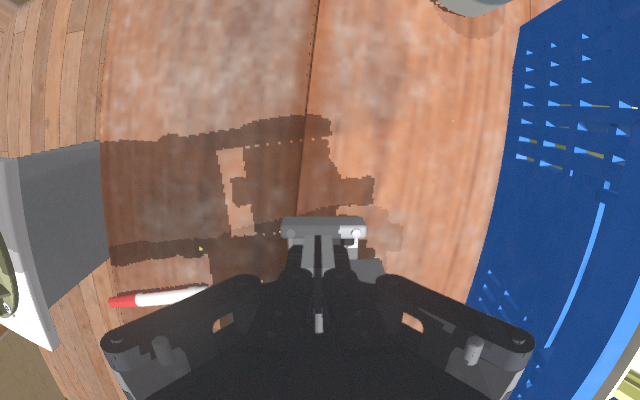

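The wrist view shows the fingertips over the left end block at (322,228), outside the tray edge, with nothing in the way. The pedal pad reads 71 mm, so it is released. Now pushing.

```bash
python3 - <<'E'
from rig import bot; from h import *
np.set_printoptions(precision=1,suppress=True)
bot.servo_line(W(20,90,127),speed=60,until_force=15)
def go(y,v,f):
    h=bot.servo_line(W(20,y,127),speed=v,until_force=f); s=bot.read_state()
    print(y,h,((s["ee_pos"]-TRAY)@RY).round(1),s["ft_force"],round(s["clock"],1)); return h
go(75,25,20) or go(-135,60,25) or go(-175,25,14)
E
```

```text
75 False 74.8 [-0.1  0.   0.5] 35.2
-135 False -135.0 [-3.4  3.4  0.5] 38.8
-175 True -164.2 [-0.4  4.8  3.2] 39.9
```

```bash
python3 - <<'E'
from rig import bot; from h import *
np.set_printoptions(precision=1,suppress=True)
for i in range(2):
    h=bot.servo_line(W(20,-180,127),speed=15,until_force=15); s=bot.read_state(); print(h,((s["ee_pos"]-TRAY)@RY).round(1),s["ft_force"])
bot.servo_line(W(20,-120,127),speed=80); bot.servo_line(W(20,-100,300),speed=200)
bot.move_to(W(0,0,420),down(6.35))
s=bot.read_state(); c=bot.read_camera("top"); cv2.imwrite("pics/top7.png",cv2.resize(c["image"][130:260,190:450],(800,400)))
P=points(c); z=P[...,2]; roi=np.zeros(z.shape,bool); roi[130:248,200:450]=1
for lo,hi in((115,140),(152,175),(24,34)):
    for st,q in blobs(roi&(z>lo)&(z<hi),P,20): r=rect(q); print(lo,st,r,((np.r_[r[0],0]-TRAY)@np.column_stack([RX,RY]) ))
c=bot.read_camera("scene"); cv2.imwrite("pics/s7.png",cv2.resize(c["image"][130:330,230:430],(600,600)))
print(s["clock"])
E
```

```text
True -164.2 [0.1 2.5 2.2]
True -164.2 [0.2 1.7 1.5]
115 [221 130  59   7 384] (array([748.8, 245.9]), array([ 25.3, 211.3]), -89.6) [217.3 180.2]
115 [281 130  43   6 203] (array([750.4,  56.7]), array([ 18.2, 154. ]), -89.3) [197.9  -8. ]
115 [ 353  155   46   46 1356] (array([ 579.9, -206. ]), array([146.1, 148.7]), 6.4) [  -0.6 -250.3]
152 [378 137  34   1  34] (array([ 717.5, -271.4]), array([  2. , 114.5]), 88.6) [ 128.9 -330.5]
152 [367 170  21  15 260] (array([ 576.3, -206.5]), array([47.9, 70.6]), -81.4) [  -4.2 -250.4]
24 [404 191  34  19 403] (array([ 506.9, -392.7]), array([ 58. , 125.4]), 82.2) [ -93.8 -427.8]
43.0833
```

View pics/top7.png

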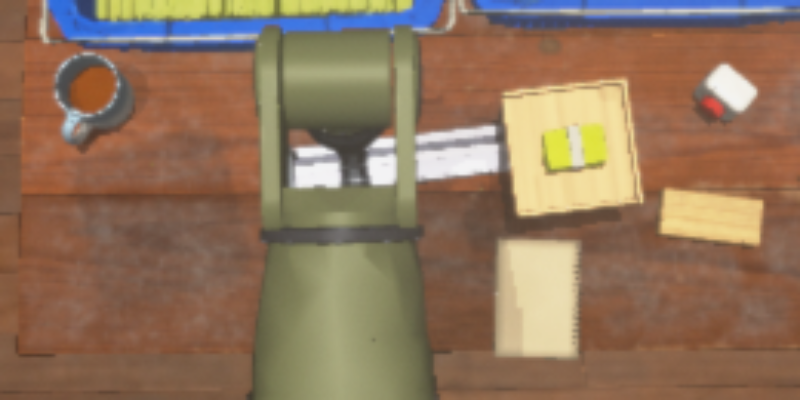

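View pics/s7.png

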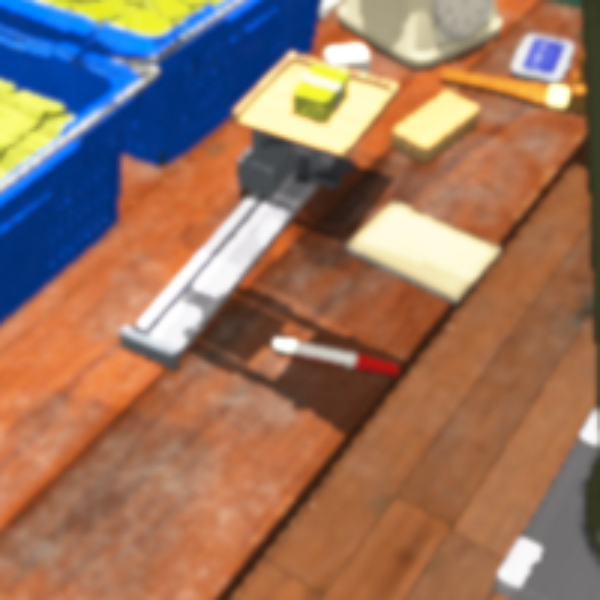

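Tray and bundle have moved together by 250 mm. The bundle lies flat at (575,147) in the top crop. Three pushes stopped firmly at the same point, against the buffer, and the bystanders visible in the two views look undisturbed. Handing in.

```bash
python3 -c "
from rig import bot
print(bot.finish_job())"
```

```text
the job is handed in; nothing more can be done
None
```

I handed the job in at about 43 s on the robot clock, with no verdict returned: the brake was locked, the bundle set flat in the tray and let go, the pedal flicked back up, and the loaded shuttle pushed 250 mm to a firm stop at the right-hand buffer.

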